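Snap the vent cover into a cabinet panel

ROBOT

A 6-joint arm with a two-finger parallel gripper is mounted at the origin on the work surface. World frame = base frame: x ahead of the robot, y to its left, z up, the work surface at z = 0. Lengths are in m, angles in rad, forces in N, time in s.
With the tool pointing down it reaches from about 0.425 to 0.925 m from the base axis. Payload 12.5 kg.
Tool frame: the origin (TCP) lies at the very end of the fingers, on their centre line; the grasp point (between the pads) lies ctrl.grip_point_offset behind it (ctrl.grip_point_offset is the distance from the TCP to the grasp point, in m); z points along the fingers, y is the line along which they close (so a half turn about z gives the same grasp; the last joint's range is limited). The gripper opens to 85 mm and grips with 20 to 120 N. Pads are 22 mm wide; open, the fingers measure 114 mm over their backs; the gripper's body (76 mm by 85 mm) begins 54 mm behind the grasp point. The pads swing forward as they close: fully open they stand 13 mm farther back than shut.
Start: joints at [-1.399, 0.491, 1.559, -0, 1.092, -0.106], TCP at [0.171, -0.601, 0.231] pointing down, gripper open.
Joint ranges: [-3.1, 3.1], [-0.84, 2.19], [0.05, 2.79], [-1.13, 4.28], [0.06, 2.93], [-2.69, 2.69]. Speed limits (rad/s): [2.22, 2.22, 2.79, 3.14, 3.14, 3.14].

INTERFACE

Orientations are given as [roll, pitch, yaw] about the fixed x, y, z axes, in that order (R = Rz(yaw) Ry(pitch) Rx(roll)).
In Python, from cell import read_state, optics, ctrl gives the robot as it stands.
- The arm moves only by the tool servo_tool, never from a script. Its argument "motion" is a list of rows, each a list of 7 numbers: the finger opening in mm, from 0 to 85.4, then the shift along the world's x, y, z in mm, then the turn, a rotation vector about the world's x, y, z in rad. A call has 1 to 12 rows; each row is the pose to reach, as a shift and turn from the pose commanded when the call began; what a row does not reach only later rows make up. A row lasts 1/8 s, in which the tool goes at most 62.5 mm and 10.7 degrees, less where a joint would pass 70% of its speed; a pose out of reach is approached as far as the arm can. A call with a gripper value outside its range is refused whole. The fingers move at their own pace and stop on an object; "force" is the grip in N (left out, the last holds). Time passes only in rows, so rows that repeat a pose let the fingers close. It gives the time, the measured TCP pose, the force, the opening and the grip force at its end, in the units of the state.
- read_state(): the state, without advancing time (a new reading comes with each control period).
- optics.grab_frame(name): name is "side" or "top" or "wrist"; returns the picture (420x560x3 uint8, red, green, blue); there is no depth.
- optics.get_calibration(name): a dict with "camera_matrix" (3x3 intrinsics, pixels), "world_to_cam" (4x4, takes a point from world to camera coordinates). Camera axes: x right, y up, looking along -z (the intrinsics and any distortion apply to the point x, -y, -z); pixel columns grow to the right and rows downward; lengths in m; the calibration is good to about 2 mm. A picture is of the moment at which its call begins: read the wrist's pose just before it. get_calibration takes no time and is no camera call; for the wrist camera it gives the pose at the moment of the call.
- ctrl.finish_job(): hands the job in; it is judged then, once.
The state is a dict: "time_s": time; "joint_positions": joint angles; "qvel": joint speeds; "effort": joint torques, N m; "tool_pos": TCP position; "orientation": TCP orientation; "contact_force": force on the tool from outside, world axes, zero at the start; "moment": the same for the moment, N m; "width": finger opening in m; "gripper_force": force on a finger pad.
Only numpy, scipy, OpenCV 4.12 (cv2) and the standard library are available. Lean on these libraries where they do the work, as an engineer would, in place of code of your own. Each camera call takes 0.05 s, during which the arm holds its last target. There are 200 camera calls.

TASK

Fit the oblong aluminium vent cover to the clamped cabinet panel: set it in the mouth of the cut-out and let go, then take the wooden-handled steel pusher from its sloping rest and press the cover straight down with it until it snaps fully home, flange flat on the panel. Never push the cover in with the gripper itself. Put the pusher back in its sloping rest as you found it, and leave everything else where it is.

Things in the scene. Friction and masses are not known exactly. Their poses are not given: they have to be found in the camera images.
- cover: Oblong louvred aluminium vent cover, 90 g, lying face up on a 6 mm cork board. Origin: centre of its underside; x along its length, y across, z up; a half turn about z is the same. Flange 112 (x) x 56 (y) x 10 mm, 20 to 30 mm above the origin; below it a plug 92 x 40 x 20 mm with a groove in each end above a 4 mm lip. Grip it across y by the flange edges, which overhang the plug by 8 mm.
- recess (a point): Centre of the mouth of the oblong cut-out in the panel, at its top face. x along the cut-out's length, y across, z up. Cut-out 95 (x) x 43 (y) mm, 32 mm deep: 1.5 mm of play each side of the plug. Its top edge is bevelled, 3 mm wide and deep all round.
- catch_a (a joint): Sprung roller catch in the -x end of the cut-out, m: 0 out, grows as it is pushed back, to 0.0065. The two catches hold the let-go cover up with its plug about 4 to 6 mm in and its flange about 15 mm off the panel. Some 8 to 18 N straight down at its middle takes it past them, often one end a little before the other; it goes down 15 mm in all, until the flange lies on the panel, and the catches hold it.
- catch_b (a joint): The same catch in the +x end of the cut-out.
- panel: Fixed light-wood cabinet panel, 240 (x) x 170 (y) x 36 mm, flat on the bench, cut-out in its middle. Origin: centre of its underside; x along its length. Beyond each end of the cut-out a steel clamp stands on it, 78 to 134 mm from the middle along x, within 18 mm of the x axis, up to 80 mm above the bench (a bolt to 108 mm).
- pusher: Hand pusher, 360 g: a flat steel foot 44 (x) x 64 (y) x 16 mm with a square wooden handle 22 x 22 mm rising from its middle to 130 mm above the underside. Origin: centre of the foot's underside; z along the handle, away from the foot. It starts leaning in its rest, handle 35 degrees from vertical, its upper 75 mm free to grip across y.
- seat (a point): The pusher's place in its rest: where its origin lies and how its axes point when put back; 50 mm above the bench. z is the handle's direction, 35 degrees from vertical, leaning toward the rest's -x (roughly toward the robot); y is level.
- tool_rest: Fixed sloping plywood rest, base 150 (x) x 120 (y) x 10 mm. Origin: centre of its underside. The pusher's foot stands on a ledge sloping 35 degrees, between two cheeks 19 mm high (3.5 mm of play each side in y), and leans on a back on its -x side, 85 mm wide, that reaches 30 mm up along the handle; above that, along the handle, it is open.
- parts_board: Fixed cork board, 180 (x) x 250 (y) x 6 mm, on which the two covers lie, about 145 mm apart. Origin: centre of its underside.
- square_cover: Bystander: smaller square louvred aluminium cover, 66 x 66 x 30 mm, on the same cork board as the oblong cover. Origin: centre of its underside.
- samples: Bystander: stack of plywood samples, about 62 x 78 x 28 mm. Origin: centre of its underside.
- round_cap: Bystander: grey round cap, 72 mm across, 26 mm high. Origin: centre of its underside.
- screw_jar: Bystander: jar, 66 mm across, 85 mm high. Origin: centre of its underside.
- tape_roll: Bystander: roll of tape lying flat, 100 mm across, 25 mm high. Origin: centre of its underside.
There are look-alikes about, which are no part of the job. There is more than one size of the tool_rest; the one meant has the size given above.

How it is judged:
By the outcome, as a careful person would: the job done as asked, in the order asked, and still so for the second after the job is handed in, with the robot touching nothing.
It also fails if it takes over 66 s, if anything falls off the work surface, if the arm or the gripper's body presses on something with over 40 N, if the wrist force passes 120 N, or if a joint passes its speed limit or range.

## Working session

There is one attempt and no reset: what is moved stays moved. The work goes in short steps, Python scripts to look and compute and a tool call to move; the robot and the scene stay as the last step left them, time stands still between calls to the robot, and variables do not carry over. Pictures are saved under pics/ and viewed, at most 10 in all, crops included, and the job is handed in when it is done.

Besides the shell and the picture viewer there is one more tool, called after ">>>" as name(argument=value, ...), one argument or row to a line, values as JSON. servo_tool: Moves the arm, as the interface text tells. Its arguments: {"type":"object","properties":{"motion":{"type":"array"},"force":{"type":"number"}},"required":["motion"]}

```bash
mkdir -p pics; ls; python3 - <<'E'
from cell import read_state, optics, ctrl
import cv2, numpy as np
print(read_state()); print(ctrl.grip_point_offset)
for n in ("top","side","wrist"):
    c=optics.get_calibration(n); print(n,{k:(np.round(v,4).tolist() if hasattr(v,'shape') else v) for k,v in c.items()})
    cv2.imwrite(f"pics/{n}0.png",optics.grab_frame(n)[:,:,::-1])
E
```

```text
pics
{'time_s': 0.0, 'joint_positions': array([-1.39861394e+00,  4.91571330e-01,  1.55946310e+00,  2.76907750e-05,
        1.09169400e+00, -1.05588810e-01]), 'qvel': array([-0.0015552 ,  0.00092233, -0.00072708,  0.00023239,  0.00066248,
       -0.00083981]), 'effort': array([-1.28645504e-03, -6.18449879e+01, -2.61595684e+01, -1.41084320e-04,
        4.03865590e-03, -7.73248900e-06]), 'tool_pos': array([ 0.17137819, -0.60080585,  0.23071572]), 'orientation': array([-3.14046579e+00, -1.44124185e-04,  2.77758332e-01]), 'contact_force': array([-0.57461901, -0.20731144,  0.9818342 ]), 'moment': array([-0.03742717, -0.00815747,  0.00252648]), 'gripper_force': 0.0, 'width': 0.08534475186285435}
0.0187
top {'camera_matrix': [[541.4154, 0.0, 285.5811], [0.0, 541.4154, 207.7497], [0.0, 0.0, 1.0]], 'world_to_cam': [[-0.0054, -0.9999, -0.013, 0.0739], [0.9969, -0.0064, 0.0786, -0.4786], [-0.0787, -0.0125, 0.9968, -1.5948], [0.0, 0.0, 0.0, 1.0]]}
side {'camera_matrix': [[431.7309, 0.0, 274.0014], [0.0, 431.7309, 213.2328], [0.0, 0.0, 1.0]], 'world_to_cam': [[-0.8371, -0.547, 0.0045, 0.4349], [0.3292, -0.4972, 0.8028, -0.1911], [-0.4369, 0.6735, 0.5963, -1.0726], [0.0, 0.0, 0.0, 1.0]]}
wrist {'camera_matrix': [[300.962, 0.0, 280.2122], [0.0, 300.962, 207.1102], [0.0, 0.0, 1.0]], 'world_to_cam': [[0.2733, -0.9619, -0.0016, -0.6233], [0.9199, 0.2619, -0.2919, 0.0373], [0.2812, 0.0783, 0.9565, -0.3809], [0.0, 0.0, 0.0, 1.0]]}
```

```bash
python3 - <<'E'
import cv2
im=cv2.imread("pics/top0.png"); cv2.imwrite("pics/top0b.png",cv2.resize(im,(800,600),interpolation=cv2.INTER_CUBIC))
E
```

```text
(no output)
```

View pics/top0b.png

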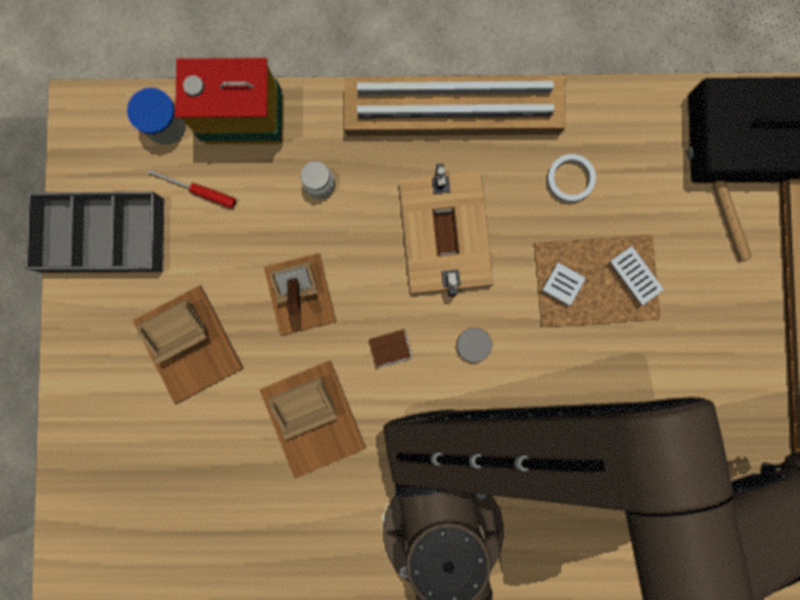

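View pics/side0.png

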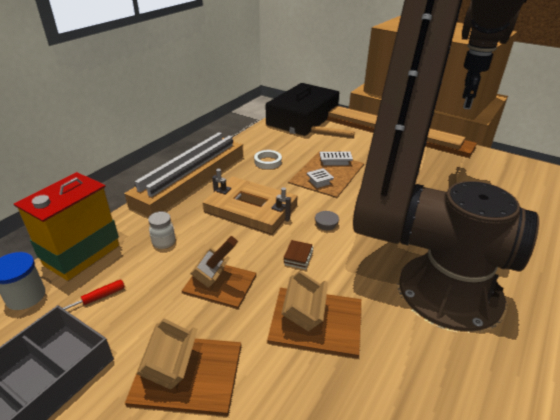

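The top view shows the oblong cover at about (445,193) in native pixels, the cut-out at (312,162) and the pusher in its rest at (205,205). The side view confirms this, and the rest holding the pusher is the smaller one. Next I'll measure these.

```bash
cat > h.py <<'E'
from cell import read_state, optics, ctrl
import cv2, numpy as np
np.set_printoptions(precision=4,suppress=True)
def ray(cal,uv):
    K=np.array(cal["camera_matrix"]);T=np.array(cal["world_to_cam"]);R=T[:3,:3]
    uv=np.atleast_2d(np.float64(uv)); d=np.c_[(uv[:,0]-K[0,2])/K[0,0],-(uv[:,1]-K[1,2])/K[1,1],-np.ones(len(uv))]
    return -R.T@T[:3,3], d@R
def plane(cal,uv,z):
    c,d=ray(cal,uv); return (c+d*((z-c[2])/d[:,2])[:,None])[:,:2]
def proj(cal,P):
    K=np.array(cal["camera_matrix"]);T=np.array(cal["world_to_cam"]);p=np.atleast_2d(P)@T[:3,:3].T+T[:3,3]
    return np.c_[K[0,0]*p[:,0]/-p[:,2]+K[0,2],K[1,1]*-p[:,1]/-p[:,2]+K[1,2]]
def blobs(mask,roi,amin=40):
    m=np.zeros(mask.shape[:2],np.uint8);x0,y0,x1,y1=roi;m[y0:y1,x0:x1]=(mask[y0:y1,x0:x1]>0)*255
    m=cv2.morphologyEx(m,cv2.MORPH_CLOSE,np.ones((5,5)))
    cs,_=cv2.findContours(m,cv2.RETR_EXTERNAL,cv2.CHAIN_APPROX_NONE)
    return sorted([c[:,0] for c in cs if cv2.contourArea(c)>amin],key=lambda c:-cv2.contourArea(c))
def rect(cal,c,z):
    r=cv2.minAreaRect((plane(cal,c,z)*1000).astype(np.float32)); (x,y),(w,h),a=r
    if w<h: w,h,a=h,w,a+90
    return np.round([x,y,w,h,(a+90)%180-90],1)   # mm, long axis angle deg
E
python3 - <<'E'
from h import *
im=cv2.imread("pics/top0.png");hsv=cv2.cvtColor(im,cv2.COLOR_BGR2HSV);cal=optics.get_calibration("top")
H,S,V=cv2.split(hsv)
for p in [(445,193),(440,182),(312,162),(300,140),(207,192),(205,205),(225,228),(400,175)]: print(p,hsv[p[1],p[0]])
b=blobs((S<60)&(V>90),(425,165,470,220)); print("cover",[rect(cal,c,.036) for c in b])
b=blobs((V<110)&(S>90),(295,140,330,185)); print("hole top",[rect(cal,c,.036) for c in b])
b=blobs((S<70),(185,180,225,210)); print("foot",[(rect(cal,c,.07),c.mean(0)) for c in b])
# red-brown base and panel
for n,roi,z in(("base",(178,172,242,240),.01),("panel",(272,115,350,210),.036)):
    g=im[roi[1]:roi[3],roi[0]:roi[2]]; print(n,)
w=cv2.imread("pics/wrist0.png")
a=cv2.resize(im[165:245,175:245],(560,640)[::1],interpolation=cv2.INTER_CUBIC)[:600]
s=cv2.imread("pics/side0.png")[225:305,175:265]
p=cv2.resize(im[115:215,270:355],(0,0),fx=4,fy=4,interpolation=cv2.INTER_CUBIC)
q=cv2.resize(im[165:245,175:245],(0,0),fx=5,fy=5,interpolation=cv2.INTER_CUBIC)
out=np.zeros((400,800,3),np.uint8);out[:400,:340]=p;out[:400,350:700]=q
cv2.imwrite("pics/crop.png",out)
E
```

```text
(445, 193) [98 11 95]
(440, 182) [ 90  10 182]
(312, 162) [ 10 165  82]
(300, 140) [ 17 121 179]
(207, 192) [ 27  18 127]
(205, 205) [ 14 255  48]
(225, 228) [ 17 116 138]
(400, 175) [ 15 129 132]
cover [array([ 520. , -400.5,  113.1,   58. ,   34.8])]
hole top [array([614.5,  -7.6,  96.6,  45.8,   5.7])]
foot [(array([510.3, 305.5,  68.4,  45.3, -76.3]), array([204.3 , 195.75]))]
base
panel
```

View pics/crop.png

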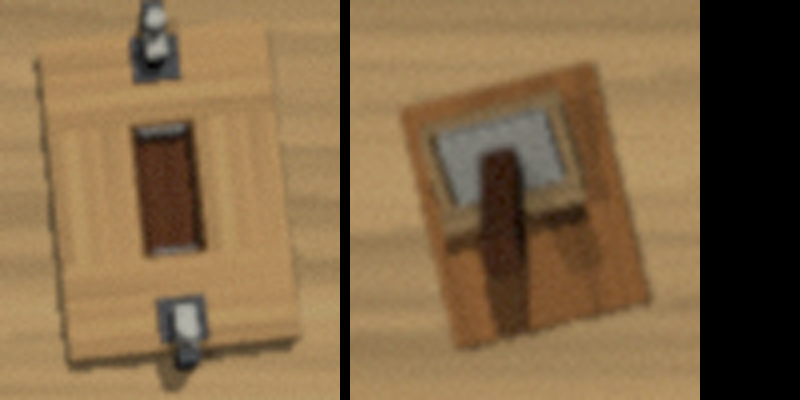

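The cut-out's long axis is at about +6°, clear between the two clamps. The rest's base is at about +13°, with the steel foot in its ledge and the handle leaning toward the robot. I'll move above the cover and check from near.

>>> servo_tool(
  motion=[
    [85,349,200,-90,0,0,0.33],
    [85,349,200,-90,0,0,0.33],
    [85,349,200,-90,0,0,0.33],
    [85,349,200,-90,0,0,0.33],
    [85,349,200,-90,0,0,0.33],
    [85,349,200,-90,0,0,0.33],
    [85,349,200,-90,0,0,0.33],
    [85,349,200,-90,0,0,0.33],
    [85,349,200,-90,0,0,0.33],
    [85,349,200,-90,0,0,0.33],
  ],
  force=40,
)

```text
time_s: 1.4
tool_pos: [0.5195, -0.4019, 0.1417]
orientation: [3.141, 0.0, 0.606]
contact_force: [0.7, -0.8, -0.0]
width: 0.0849
gripper_force: 0.0
```

```bash
python3 - <<'E'
from h import *
s=read_state();cal=optics.get_calibration("wrist");im=optics.grab_frame("wrist")[:,:,::-1].copy();cv2.imwrite("pics/w1.png",im)
print(s["tool_pos"],s["orientation"],s["contact_force"])
print("tool proj",proj(cal,[[.52,-.4005,.036],s["tool_pos"]]))
hsv=cv2.cvtColor(im,cv2.COLOR_BGR2HSV);H,S,V=cv2.split(hsv)
u,v=proj(cal,[.52,-.4005,.036])[0].astype(int)
for b in blobs((S<60)&(V>80),(0,0,560,420),400)[:5]: print(rect(cal,b,.036),b.mean(0))
E
```

```text
[ 0.5195 -0.4019  0.1417] [3.1413 0.     0.6063] [ 0.6953 -0.7625 -0.0456]
tool proj [[280.2995 204.8849]
 [282.052  263.9912]]
[ 523.  -402.5  111.8   56.2   34.8] [284.2279 198.4531]
[ 507.2 -253.4   68.5   66.2  -30.3] [118.3051 114.2102]
```

View pics/w1.png

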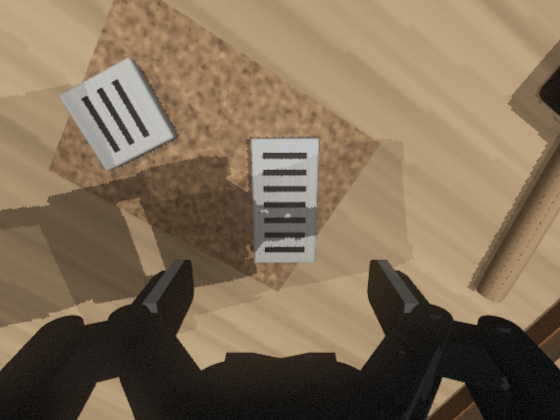

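The cover is at (250–318, 138–263), between the fingers and aligned. Now lower and grip.

>>> servo_tool(
  motion=[
    [85,2,-1,-50,0,0,0],
    [85,2,-1,-100,0,0,0],
    [85,2,-1,-125,0,0,0],
    [85,2,-1,-130,0,0,0],
    [85,2,-1,-130,0,0,0],
    [50,2,-1,-130,0,0,0],
    [50,2,-1,-130,0,0,0],
    [50,2,-1,-130,0,0,0],
    [50,2,-1,-130,0,0,0],
    [50,2,-1,-130,0,0,0],
    [50,2,-1,-130,0,0,0],
  ],
  force=40,
)

```text
time_s: 2.82
tool_pos: [0.5229, -0.4025, 0.0129]
orientation: [3.139, -0.0, 0.608]
contact_force: [-1.9, 0.0, 6.2]
width: 0.055
gripper_force: 42.2
```

>>> servo_tool(
  motion=[
    [50,0,0,40,0,0,0],
    [50,0,0,90,0,0,0],
    [50,0,40,139,0,0,0],
    [50,-27,394,139,0,0,-0.505],
    [50,-27,394,139,0,0,-0.505],
    [50,-27,394,139,0,0,-0.505],
    [50,-27,394,139,0,0,-0.505],
    [50,-27,394,139,0,0,-0.505],
    [50,-27,394,139,0,0,-0.505],
    [50,-27,394,139,0,0,-0.505],
    [50,-27,394,139,0,0,-0.505],
    [50,-27,394,139,0,0,-0.505],
  ],
  force=40,
)

```text
time_s: 4.32
tool_pos: [0.4956, -0.009, 0.1505]
orientation: [3.141, -0.0, 0.102]
contact_force: [-0.3, -0.7, -1.3]
width: 0.0554
gripper_force: 43.3
```

```bash
python3 - <<'E'
from h import *
s=read_state();cal=optics.get_calibration("wrist");im=optics.grab_frame("wrist")[:,:,::-1].copy();cv2.imwrite("pics/w2.png",im)
print(s["tool_pos"],s["orientation"],s["contact_force"],s["width"])
hsv=cv2.cvtColor(im,cv2.COLOR_BGR2HSV);H,S,V=cv2.split(hsv)
print(proj(cal,[.6145,-.0076,.036]))
for b in blobs((V<115)&(S>120),(100,0,460,220),400)[:5]: print("hole?",rect(cal,b,.036),b.mean(0))
zt=s["tool_pos"][2]-.0069+.030
for b in blobs((S<60)&(V>80),(150,0,410,420),400)[:5]: print("grey",rect(cal,b,zt),b.mean(0))
E
```

```text
[ 0.4956 -0.009   0.1505] [ 3.1413 -0.0004  0.1015] [-0.323  -0.7302 -1.2618] 0.05542253423716969
[[295.3861  56.4336]]
hole? [610.5  -9.8  84.6  47.8   5.2] [299.8827  59.0714]
grey [505.4 -12.1  97.3  66.6   6.2] [289.3796 259.0952]
```

View pics/w2.png

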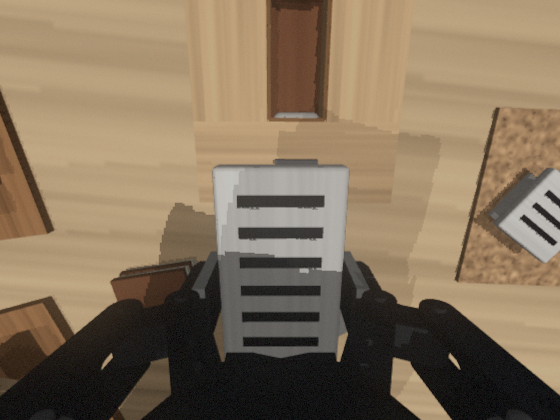

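The held cover's far edge is at (215–348, 167), and the hole's near edge is at (267–327, 120).

```bash
python3 - <<'E'
from h import *
cal=optics.get_calibration("wrist");im=cv2.imread("pics/w2.png");s=read_state();t=s["tool_pos"]
zt=t[2]-.0069+.030
C=plane(cal,[(215,167),(348,166)],zt)*1e3;print("cover far corners",C,np.linalg.norm(C[0]-C[1]),"angle",np.degrees(np.arctan2(*(C[0]-C[1])[::-1]))-90)
hsv=cv2.cvtColor(im,cv2.COLOR_BGR2HSV)
for v in (20,50,80,105,112,116,118,120,122,124): print(v,im[v,258:340:3,2].tolist())
print("col",im[95:135,297].tolist())
H=plane(cal,[(267,121),(327,121)],.036)*1e3;print("hole near",H,np.linalg.norm(H[0]-H[1]))
a=np.radians(5.85);ex=np.array([np.cos(a),np.sin(a)])
print("cover centre",C.mean(0)-56*ex,"tcp",t); print("hole c",H.mean(0)+50.5*ex, H.mean(0)+47.5*ex)
E
```

```text
cover far corners [[547.3493  23.7132]
 [553.1045 -29.3677]] 53.39193292176068 angle 6.188036145847093
20 [189, 189, 189, 123, 99, 96, 93, 107, 110, 106, 109, 106, 105, 98, 104, 103, 104, 106, 106, 110, 74, 73, 75, 107, 123, 183, 177, 176]
50 [190, 189, 190, 124, 107, 99, 96, 111, 109, 108, 111, 110, 107, 103, 101, 106, 105, 108, 108, 103, 74, 80, 82, 119, 173, 179, 174, 178]
80 [188, 187, 190, 124, 110, 98, 103, 109, 110, 110, 112, 113, 108, 106, 104, 105, 109, 110, 112, 76, 78, 77, 110, 118, 183, 175, 174, 177]
105 [187, 187, 189, 136, 115, 97, 101, 112, 110, 108, 113, 114, 111, 106, 107, 108, 109, 109, 108, 67, 75, 81, 121, 152, 181, 173, 175, 181]
112 [185, 191, 190, 139, 117, 100, 99, 111, 118, 110, 113, 115, 110, 113, 106, 106, 105, 103, 106, 71, 72, 77, 105, 154, 163, 167, 176, 183]
116 [185, 192, 191, 137, 116, 99, 143, 156, 160, 148, 159, 160, 158, 153, 158, 144, 145, 147, 144, 138, 99, 77, 103, 155, 162, 154, 157, 186]
118 [185, 191, 189, 137, 124, 124, 128, 132, 133, 135, 133, 133, 133, 136, 145, 129, 129, 130, 128, 126, 108, 107, 106, 164, 160, 153, 156, 180]
120 [186, 19
[... 546 characters left out ...]
, [46, 67, 103], [53, 73, 107], [50, 69, 106], [48, 72, 105], [53, 74, 108], [54, 73, 109], [51, 69, 105], [55, 75, 109], [55, 74, 105], [87, 96, 113], [120, 127, 132], [133, 140, 145], [143, 149, 154], [141, 148, 153], [122, 132, 145], [80, 107, 136], [64, 93, 128], [66, 95, 131], [86, 120, 152], [115, 153, 182], [123, 160, 190], [117, 154, 183], [105, 140, 169], [106, 141, 169], [108, 142, 171], [108, 142, 170], [106, 141, 170], [106, 142, 170], [109, 143, 171], [105, 139, 168], [105, 140, 168], [106, 140, 169]]
hole near [[564.1531  10.0865]
 [569.1051 -39.0814]] 49.41670856569722
cover centre [494.5186  -8.535 ] tcp [ 0.4956 -0.009   0.1504]
hole c [616.8661  -9.3503] [613.8817  -9.656 ]
```

```bash
python3 - <<'E'
from h import *
cal=optics.get_calibration("wrist");im=cv2.imread("pics/w2.png");s=read_state();t=s["tool_pos"]
g=cv2.cvtColor(im,cv2.COLOR_BGR2GRAY)
for v in (172,185,200,222,335,348): print(v,g[v,205:230].tolist(),g[v,332:357].tolist())
for u in (240,260,330): print(u,g[155:178,u].tolist(), g[340:362,u].tolist())
c,_=ray(cal,(280,200));print("cam",c)
cv2.imwrite("pics/side1.png",optics.grab_frame("side")[:,:,::-1])
sc=cv2.imread("pics/side1.png")
p=proj(optics.get_calibration("side"),t)[0].astype(int);print(p)
x,y=p; cv2.imwrite("pics/side1c.png",cv2.resize(sc[max(y-70,0):y+80,max(x-100,0):x+100],(800,600),interpolation=cv2.INTER_CUBIC))
E
```

```text
172 [159, 160, 159, 160, 160, 160, 152, 136, 161, 173, 183, 188, 189, 188, 189, 190, 191, 191, 191, 191, 192, 193, 194, 191, 192] [176, 177, 177, 174, 175, 175, 175, 174, 175, 176, 176, 173, 174, 172, 165, 159, 144, 128, 143, 141, 141, 142, 142, 142, 144]
185 [164, 163, 164, 162, 163, 164, 163, 156, 139, 163, 174, 186, 189, 189, 191, 191, 191, 191, 190, 191, 191, 193, 193, 192, 192] [177, 176, 176, 176, 174, 173, 174, 177, 176, 175, 175, 173, 170, 167, 163, 147, 130, 146, 148, 149, 149, 148, 148, 150, 148]
200 [152, 149, 150, 150, 151, 153, 151, 151, 147, 140, 160, 175, 184, 189, 191, 190, 190, 191, 191, 188, 191, 191, 191, 192, 192] [175, 178, 176, 176, 176, 177, 176, 176, 176, 172, 174, 171, 168, 160, 148, 127, 137, 134, 136, 136, 135, 138, 138, 135, 135]
222 [112, 113, 113, 114, 112, 113, 113, 113, 115, 112, 121, 157, 166, 180, 187, 188, 189, 189, 190, 189, 189, 182, 166, 166, 168] [177, 176, 173, 175, 175, 176, 175, 174, 173, 173, 169, 163, 160, 149, 136, 148, 150, 151, 150, 149, 149, 149, 148, 149, 150]
335 [21, 22, 23, 18, 17, 20, 19, 27, 36, 72, 84, 83, 83, 86, 87, 85, 87, 82,
[... 328 characters left out ...]
4, 23, 23, 22, 23, 17, 23]
240 [164, 165, 166, 164, 163, 161, 159, 161, 153, 129, 99, 112, 136, 161, 174, 173, 167, 167, 169, 170, 169, 169, 169] [101, 98, 99, 98, 99, 97, 96, 98, 98, 97, 101, 92, 63, 18, 23, 12, 23, 21, 30, 22, 19, 26]
260 [164, 165, 166, 165, 163, 161, 161, 159, 155, 127, 100, 108, 128, 146, 157, 162, 164, 164, 165, 166, 169, 168, 166] [20, 24, 20, 24, 24, 25, 62, 95, 97, 98, 98, 96, 96, 83, 38, 21, 27, 14, 14, 21, 17, 22]
330 [145, 145, 150, 147, 145, 144, 143, 143, 139, 119, 99, 112, 134, 153, 161, 166, 169, 174, 174, 173, 174, 174, 174] [100, 97, 98, 100, 103, 100, 98, 99, 101, 101, 100, 95, 65, 22, 23, 22, 29, 27, 21, 16, 21, 22]
cam [ 0.5698 -0.0004  0.2938]
[283 178]
```

View pics/side1c.png

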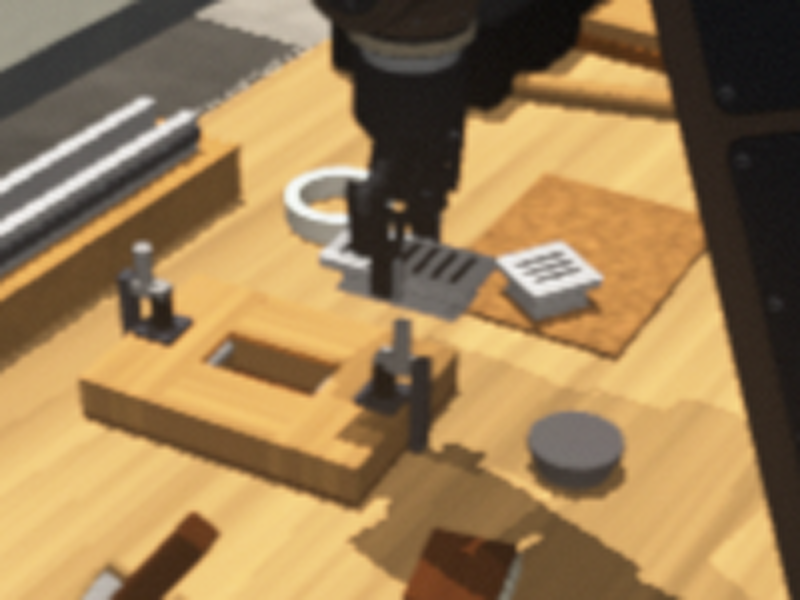

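The cover is held level and centred. Move over the mouth, then lower to the bevel.

>>> servo_tool(
  motion=[
    [50,60,-1,0,0,0,0],
    [50,121,-1.5,0,0,0,0],
    [50,121,-1.5,-50,0,0,0],
    [50,121,-1.5,-90,0,0,0],
    [50,121,-1.5,-103,0,0,0],
    [50,121,-1.5,-105,0,0,0],
    [50,121,-1.5,-107,0,0,0],
    [50,121,-1.5,-108,0,0,0],
    [50,121,-1.5,-109,0,0,0],
    [50,121,-1.5,-109,0,0,0],
  ],
)

```text
time_s: 5.68
tool_pos: [0.6165, -0.0095, 0.0416]
orientation: [3.141, -0.0, 0.103]
contact_force: [-0.0, -0.3, -0.8]
width: 0.0554
gripper_force: 43.3
```

```bash
python3 - <<'E'
from h import *
s=read_state();print(s["tool_pos"],s["orientation"],s["contact_force"],s["moment"])
E
```

```text
[ 0.6165 -0.0095  0.0416] [ 3.1414 -0.0004  0.1029] [-0.0407 -0.2878 -0.7651] [ 0.0067  0.0423 -0.003 ]
```

No contact force yet. Lower gently.

>>> servo_tool(
  motion=[
    [50,0,0,-1.5,0,0,0],
    [50,0,0,-3,0,0,0],
    [50,0,0,-4,0,0,0],
    [50,0,0,-4,0,0,0],
  ],
)

```text
time_s: 6.18
tool_pos: [0.6172, -0.0096, 0.0381]
orientation: [3.141, -0.002, 0.103]
contact_force: [1.9, 0.2, 6.0]
width: 0.055
gripper_force: 44.1
```

```bash
python3 - <<'E'
from h import *
s=read_state();print(s["tool_pos"],s["orientation"],s["contact_force"],s["moment"])
E
```

```text
[ 0.6172 -0.0096  0.0381] [ 3.1411 -0.0019  0.1028] [1.8655 0.2207 6.0366] [ 0.0398  0.0265 -0.0071]
```

It's resting on the bevel and catches at a plausible depth. Release, retreat and look.

>>> servo_tool(
  motion=[
    [50,1,0,0.5,0,0,0],
    [85,1,0,0.5,0,0,0],
    [85,1,0,0.5,0,0,0],
    [85,1,0,0.5,0,0,0],
    [85,1,0,0.5,0,0,0],
    [85,1,0,50,0,0,0],
    [85,-10,0,110,0,0,0],
    [85,-20,0,130,0,0,0],
    [85,-20,0,130,0,0,0],
    [85,-20,0,130,0,0,0],
  ],
)

```text
time_s: 7.42
tool_pos: [0.5961, -0.0095, 0.166]
orientation: [-3.141, 0.002, 0.103]
contact_force: [1.2, -0.5, -0.6]
width: 0.0849
gripper_force: 0.0
```

```bash
python3 - <<'E'
from h import *
s=read_state();cal=optics.get_calibration("wrist");im=optics.grab_frame("wrist")[:,:,::-1].copy();cv2.imwrite("pics/w3.png",im)
sd=optics.grab_frame("side")[:,:,::-1]; cs=optics.get_calibration("side");x,y=proj(cs,[.615,-.0095,.05])[0].astype(int);print(x,y)
c=cv2.resize(sd[y-55:y+50,x-70:x+70],(560,420),interpolation=cv2.INTER_CUBIC)
cv2.imwrite("pics/m3.png",np.hstack([im[:,80:480][:, ::1],c[:, 80:480]]))
print(s["tool_pos"],s["orientation"],s["contact_force"])
S,V=cv2.split(cv2.cvtColor(im,cv2.COLOR_BGR2HSV))[1:]
for z in (.061,.055,.046):
  for b in blobs((S<60)&(V>80),(100,0,460,400),2000)[:2]: print(z,rect(cal,b,z),b.mean(0))
E
```

```text
249 194
[ 0.5961 -0.0095  0.166 ] [-3.1412  0.0018  0.1027] [ 1.2086 -0.5202 -0.6095]
0.061 [616.7  -8.3 111.1  56.2   5.8] [282.8553 176.4884]
0.061 [722.    0.9  53.4  32.8   4.9] [285.0947  43.2551]
0.055 [615.4  -8.5 113.8  57.5   5.8] [282.8553 176.4884]
0.055 [723.3   1.   54.7  33.6   4.9] [285.0947  43.2551]
0.046 [613.4  -8.8 117.8  59.6   5.8] [282.8553 176.4884]
0.046 [725.1   1.   56.7  34.8   4.9] [285.0947  43.2551]
```

View pics/m3.png

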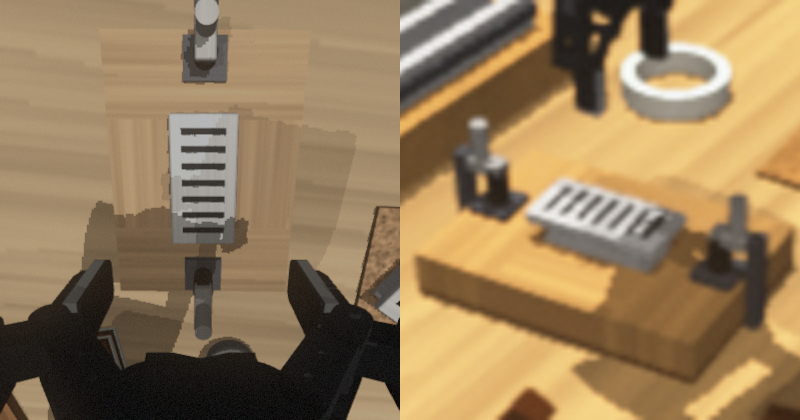

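The cover sits level in the mouth, about 15 mm up, at (617,-8). Next, the pusher pose.

```bash
python3 - <<'E'
from h import *
cal=optics.get_calibration("top");cs=optics.get_calibration("side")
B=plane(cal,[(185.4,186),(224.4,177.4),(235,225.4),(196.6,234.6)],.01)*1e3;print(B,B.mean(0))
ax=(B[0]+B[1]-B[2]-B[3])/2;psi=np.arctan2(ax[1],ax[0]);print("len",np.linalg.norm(ax),"yaw",np.degrees(psi))
E_=plane(cal,[(191.4,193.8),(215,186.6)],.0757)*1e3;print("foot +x edge",E_,np.linalg.norm(E_[0]-E_[1]))
n=np.array([-np.sin(.6109)*np.cos(psi),-np.sin(.6109)*np.sin(psi),np.cos(.6109)]);xx=np.array([np.cos(.6109)*np.cos(psi),np.cos(.6109)*np.sin(psi),np.sin(.6109)])
p0=np.r_[E_.mean(0),75.7]-22*xx-16*n;print("seat",p0)
for nm,c in(("top",cal),("side",cs)):
  im=cv2.imread(f"pics/{nm}0.png");S,V=cv2.split(cv2.cvtColor(im,cv2.COLOR_BGR2HSV))[1:]
  roi=(190,180,225,238) if nm=="top" else (185,225,250,290)
  for b in blobs((V<75)&(S>140),roi,30): print(nm,cv2.boxPoints(cv2.minAreaRect(b)).round(1).tolist())
  print("pred foot, handle top",proj(c,np.array([p0+16*n,p0+130*n])/1e3))
E
```

```text
[[547.4644 372.9189]
 [572.747  255.2291]
 [427.6883 222.9365]
 [400.8292 337.9713]] [487.1822 297.2639]
len 149.67177063071404 yaw 12.98085844350673
foot +x edge [[516.725  342.2589]
 [537.1819 274.0539]] 71.20678729493319
seat [518.3362 306.17    49.9746]
top [[190.8000030517578, 213.8000030517578], [203.6999969482422, 194.5], [221.89999389648438, 206.60000610351562], [209.0, 226.0]]
pred foot, handle top [[205.2652 196.6699]
 [204.9877 216.4838]]
side [[192.60000610351562, 278.1000061035156], [228.39999389648438, 268.20001220703125], [233.0, 284.8999938964844], [197.1999969482422, 294.70001220703125]]
side [[206.0, 262.0], [228.0, 240.0], [234.0, 246.0], [212.0, 268.0]]
pred foot, handle top [[209.361  264.0835]
 [231.749  240.8827]]
```

```bash
python3 - <<'E'
from h import *
from scipy.spatial.transform import Rotation as R
psi=.2266; yr=np.array([-np.sin(psi),np.cos(psi),0])
Rt=R.from_rotvec(-.6109*yr)*R.from_euler('xyz',[np.pi,0,psi]); Rc=R.from_euler('xyz',[np.pi,0,.1027])
print((Rt*Rc.inv()).as_rotvec())
E
```

```text
[ 0.1002 -0.603   0.12  ]
```

>>> servo_tool(
  motion=[
    [85,-10,10,60,0,0,0],
    [85,-190,289,55,0.1,-0.603,0.12],
    [85,-190,289,55,0.1,-0.603,0.12],
    [85,-190,289,50,0.1,-0.603,0.12],
    [85,-190,289,45,0.1,-0.603,0.12],
    [85,-190,289,45,0.1,-0.603,0.12],
    [85,-190,289,45,0.1,-0.603,0.12],
    [85,-190,289,45,0.1,-0.603,0.12],
    [85,-190,289,45,0.1,-0.603,0.12],
    [85,-190,289,45,0.1,-0.603,0.12],
  ],
  force=90,
)

```text
time_s: 8.78
tool_pos: [0.4091, 0.2789, 0.222]
orientation: [-3.138, -0.594, 0.238]
contact_force: [0.1, 0.1, 0.3]
width: 0.0849
gripper_force: 0.0
```

```bash
python3 - <<'E'
from h import *
s=read_state();cal=optics.get_calibration("wrist");im=optics.grab_frame("wrist")[:,:,::-1].copy();cv2.imwrite("pics/w4.png",im)
print(s["tool_pos"],s["orientation"],s["joint_positions"])
p0=np.array([.518,.3055,.05]);n=np.array([-.559,-.129,.819])
print(proj(cal,[p0+.016*n,p0+.13*n,p0+.078*n]))
E
```

```text
[0.4091 0.2789 0.222 ] [-3.1382 -0.5935  0.2383] [ 0.5529  0.2062  2.2158 -0.862   0.2256  2.6833]
[[281.5662 187.9496]
 [280.7239 224.5532]
 [281.1885 204.3656]]
```

View pics/w4.png

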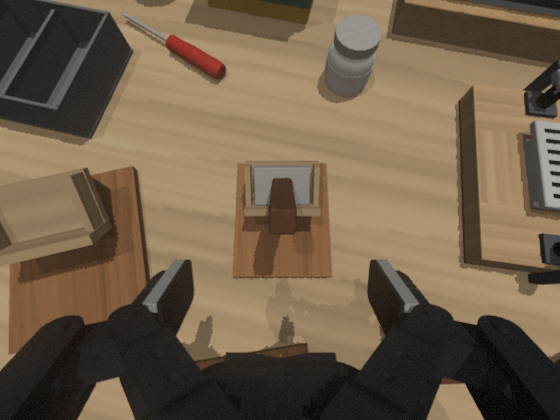

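The handle is at (283, 182–230) and the foot is centred in the rest, laterally within about 1 mm of prediction. Joint 6 is at its limit at this tilt, so I'll grip with a shallower tilt of about 17°, which still lies in the handle's x–z plane.

>>> servo_tool(
  motion=[
    [85,33,7,5,-0.07,0.303,0],
    [85,33,7,0,-0.07,0.303,0],
    [85,33,7,0,-0.07,0.303,0],
    [85,33,7,0,-0.07,0.303,0],
    [85,33,7,0,-0.07,0.303,0],
  ],
)

```text
time_s: 9.45
tool_pos: [0.4433, 0.2822, 0.2217]
orientation: [-3.137, -0.284, 0.227]
contact_force: [-0.3, 0.4, 0.1]
width: 0.0851
gripper_force: 0.0
```

```bash
cat > tgt.py <<'E'
from h import *
from scipy.spatial.transform import Rotation as R
def tgt(pos,tilt,psi):
    "shift mm and turn from measured pose to TCP pos(mm), tilt about level y at yaw psi"
    s=read_state(); Rc=R.from_euler('xyz',s["orientation"])
    Rt=R.from_rotvec(-tilt*np.array([-np.sin(psi),np.cos(psi),0]))*R.from_euler('xyz',[np.pi,0,psi])
    print("meas",s["tool_pos"]*1e3,s["orientation"],"j",s["joint_positions"],"F",s["contact_force"])
    print("shift",np.array(pos)-s["tool_pos"]*1e3,"turn",(Rt*Rc.inv()).as_rotvec())
E
python3 - <<'E'
from tgt import *
tgt([469.5,293.2,111.6],.30,.2266)
E
```

```text
meas [443.3353 282.2262 221.7344] [-3.1372 -0.2843  0.2268] j [ 0.4724  0.2812  1.9758 -0.1118  0.6103  1.8986] F [-0.2769  0.3678  0.0907]
shift [  26.1647   10.9738 -110.1344] turn [-0.0006 -0.0163 -0.0014]
```

>>> servo_tool(
  motion=[
    [85,16,6,-50,0,-0.016,0],
    [85,20,8,-70,0,-0.016,0],
    [85,20,8,-70,0,-0.016,0],
    [85,20,8,-70,0,-0.016,0],
  ],
)

```text
time_s: 9.95
tool_pos: [0.4632, 0.2915, 0.1534]
orientation: [-3.139, -0.3, 0.231]
contact_force: [0.6, -0.4, -0.3]
width: 0.0849
gripper_force: 0.0
```

```bash
python3 - <<'E'
from tgt import *
cal=optics.get_calibration("wrist");im=optics.grab_frame("wrist")[:,:,::-1].copy();cv2.imwrite("pics/w5.png",im)
tgt([469.5,293.2,111.6],.30,.2266)
p0=np.array([.5183,.3045,.05]);n=np.array([-.559,-.129,.819])
print(proj(cal,[p0+.016*n,p0+.06*n,p0+.13*n,read_state()["tool_pos"]]))
H,S,V=cv2.split(cv2.cvtColor(im,cv2.COLOR_BGR2HSV))
for b in blobs((V<110)&(S>120)&((H<13)|(H>170)),(200,60,360,300),150): print(cv2.boundingRect(b),b.mean(0))
for v in range(130,240,12): print(v,im[v,255:312:3,2].tolist())
E
```

```text
meas [463.3818 291.6111 153.741 ] [-3.1389 -0.301   0.2305] j [ 0.4732  0.4091  2.0133 -0.1651  0.431   1.9532] F [-0.0605  0.0933 -0.6595]
shift [  6.1182   1.5889 -42.141 ] turn [-0.0027  0.0004 -0.0047]
[[281.7757 186.5066]
 [281.7663 218.414 ]
 [281.7425 299.6711]
 [282.2502 263.5933]]
(248, 176, 72, 124) [282.569  245.9433]
130 [171, 171, 172, 171, 171, 171, 173, 173, 173, 172, 171, 169, 169, 168, 166, 166, 167, 167, 169]
142 [141, 140, 135, 135, 135, 130, 133, 132, 133, 131, 136, 136, 138, 140, 132, 134, 132, 135, 132]
154 [122, 123, 123, 123, 123, 121, 122, 121, 122, 120, 120, 119, 120, 121, 122, 120, 122, 119, 121]
166 [138, 138, 139, 138, 138, 138, 136, 137, 137, 138, 138, 137, 136, 136, 137, 138, 136, 137, 134]
178 [135, 135, 136, 136, 96, 75, 78, 72, 75, 73, 71, 73, 77, 88, 128, 133, 134, 134, 132]
190 [134, 132, 130, 113, 62, 79, 75, 72, 70, 69, 72, 72, 75, 68, 117, 123, 131, 130, 133]
202 [133, 134, 95, 92, 65, 78, 75, 72, 69, 70, 69, 73, 72, 71, 118, 118, 119, 133, 134]
214 [127, 125, 89, 80, 69, 72, 72, 67, 70, 69, 72, 69, 70, 72, 79, 117, 117, 117, 127]
226 [97, 93, 93, 63, 74, 69, 67, 70, 68, 66, 72, 70, 72, 69, 65, 67, 71, 72, 71]
238 [77, 87, 70, 62, 68, 71, 66, 72, 69, 70, 70, 73, 72, 76, 70, 112, 116, 116, 107]
```

View pics/w5.png

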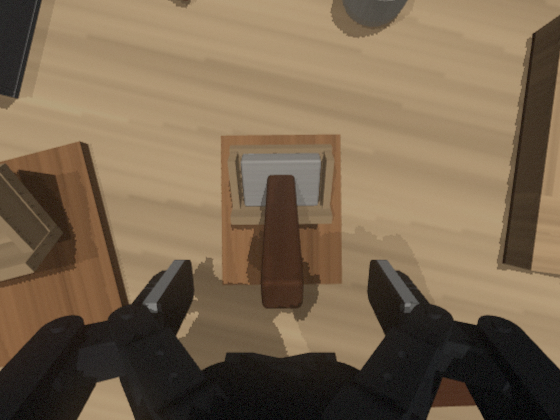

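The handle is centred at u≈282, between the fingers and parallel to them. Descend and close.

>>> servo_tool(
  motion=[
    [85,3,1,-25,0,0,-0.004],
    [85,6,1.5,-42,0,0,-0.004],
    [85,6,1.5,-42,0,0,-0.004],
    [85,6,1.5,-42,0,0,-0.004],
    [18,6,1.5,-42,0,0,-0.004],
    [18,6,1.5,-42,0,0,-0.004],
    [18,6,1.5,-42,0,0,-0.004],
    [18,6,1.5,-42,0,0,-0.004],
    [18,6,1.5,-42,0,0,-0.004],
    [18,6,1.5,-42,0,0,-0.004],
    [18,6,1.5,-42,0,0,-0.004],
    [18,6,1.5,-42,0,0,-0.004],
  ],
  force=100,
)

```text
time_s: 11.5
tool_pos: [0.4695, 0.293, 0.111]
orientation: [-3.14, -0.3, 0.228]
contact_force: [-2.3, -2.3, 5.5]
width: 0.0209
gripper_force: 97.6
```

```bash
python3 - <<'E'
from tgt import *
s=read_state();print(s["width"],s["gripper_force"],s["moment"]);tgt([469.5,293.2,111.6],.30,.2266)
E
```

```text
0.020943387132849822 97.64290452003479 [-0.4063  0.1646  0.2776]
meas [469.464  292.9822 111.0119] [-3.1396 -0.2995  0.2276] j [ 0.4706  0.4883  2.0359 -0.2129  0.3327  2.0049] F [-2.2939 -2.3055  5.5083]
shift [0.036  0.2178 0.5881] turn [-0.0018 -0.0009 -0.0016]
```

```bash
python3 - <<'E'
from tgt import *
tgt([611.3,-9.6,200],-.3114,.102)
E
```

```text
meas [469.464  292.9822 111.0119] [-3.1396 -0.2995  0.2276] j [ 0.4706  0.4883  2.0359 -0.2129  0.3327  2.0049] F [-2.2939 -2.3055  5.5083]
shift [ 141.836  -302.5822   88.9881] turn [-0.1023  0.6027 -0.1217]
```

>>> servo_tool(
  motion=[
    [18,-11,-2.6,16,0,0,0],
    [18,-28,-6,41,0,0,0],
    [18,-45,-10,65,0,0,0],
    [18,-56,-13,82,0,0,0],
    [18,-56,-13,82,0,0,0],
  ],
)

```text
time_s: 12.12
tool_pos: [0.413, 0.28, 0.1932]
orientation: [-3.139, -0.3, 0.227]
contact_force: [0.4, 0.8, -4.5]
width: 0.0209
gripper_force: 99.0
```

```bash
python3 - <<'E'
from tgt import *
tgt([611.3,-9.6,200],-.3114,.102); print(read_state()["width"])
cv2.imwrite("pics/side2.png",optics.grab_frame("side")[:,:,::-1])
E
```

```text
meas [413.005  280.0215 193.2407] [-3.1389 -0.2999  0.2269] j [ 0.5035  0.2864  2.0753 -0.1649  0.4957  1.981 ] F [ 0.3673  0.7802 -4.5156]
shift [ 198.295  -289.6215    6.7593] turn [-0.1029  0.603  -0.1209]
0.020936582614514067
```

>>> servo_tool(
  motion=[
    [18,10,-5,25,-0.017,0.1,-0.02],
    [18,40,-20,30,-0.05,0.3,-0.06],
    [18,198,-289.6,15,-0.103,0.603,-0.121],
    [18,198,-289.6,7,-0.103,0.603,-0.121],
    [18,198,-289.6,7,-0.103,0.603,-0.121],
    [18,198,-289.6,7,-0.103,0.603,-0.121],
    [18,198,-289.6,7,-0.103,0.603,-0.121],
    [18,198,-289.6,7,-0.103,0.603,-0.121],
    [18,198,-289.6,7,-0.103,0.603,-0.121],
    [18,198,-289.6,7,-0.103,0.603,-0.121],
  ],
)

```text
time_s: 13.42
tool_pos: [0.6112, -0.0085, 0.1992]
orientation: [3.141, 0.313, 0.103]
contact_force: [-0.3, 0.4, -4.9]
width: 0.0211
gripper_force: 100.3
```

```bash
python3 - <<'E'
from tgt import *
tgt([611.3,-9.6,141],-.3114,.102)
cal=optics.get_calibration("wrist");w=optics.grab_frame("wrist")[:,:,::-1].copy();cv2.imwrite("pics/w6.png",w)
sd=optics.grab_frame("side")[:,:,::-1];cv2.imwrite("pics/side3.png",sd)
cs=optics.get_calibration("side");x,y=proj(cs,[.615,-.0095,.09])[0].astype(int)
c=cv2.resize(sd[y-75:y+75,x-70:x+70],(400,428),interpolation=cv2.INTER_CUBIC)[:420]
cv2.imwrite("pics/m6.png",np.hstack([w[:,80:480],c]))
E
```

```text
meas [611.2361  -8.5147 199.2005] [3.1414 0.3126 0.103 ] j [-0.0963  0.6248  1.4336 -0.0621  1.3904  1.3921] F [-0.2739  0.4036 -4.8556]
shift [  0.0639  -1.0853 -58.2005] turn [ 0.0003 -0.0012 -0.001 ]
```

View pics/m6.png

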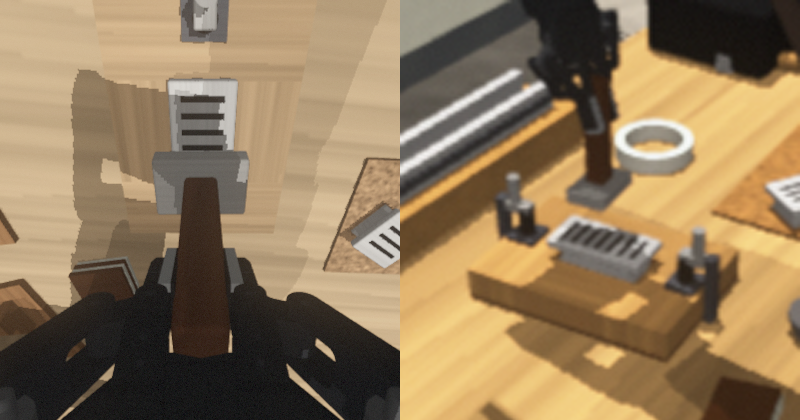

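The pusher hangs upright over the cover, laterally centred. A quick numeric check of its fore-aft position follows.

```bash
python3 - <<'E'
from tgt import *
cal=optics.get_calibration("wrist");w=cv2.imread("pics/w6.png")
ex=np.array([np.cos(.102),np.sin(.102),0]);ey=np.array([-ex[1],ex[0],0]);p=np.array([.617,-.008,.120])
print("pred far-top, near-top mid, far-bottom",proj(cal,[p+.022*ex+[0,0,.016],p-.022*ex+[0,0,.016],p+.022*ex]))
print("pred corners",proj(cal,[p+.022*ex+.032*ey+[0,0,.016],p+.022*ex-.032*ey+[0,0,.016]]))
g=cv2.cvtColor(w,cv2.COLOR_BGR2GRAY)
for u in (245,305,320): print(u,g[140:222:2,u].tolist())
print(g[165,222:340:3].tolist())
E
```

```text
pred far-top, near-top mid, far-bottom [[282.3457 161.1609]
 [282.0768 215.6912]
 [282.218  150.8519]]
pred corners [[233.0367 161.1356]
 [331.6546 161.1863]]
245 [120, 118, 120, 121, 120, 120, 93, 96, 94, 93, 100, 103, 100, 101, 103, 101, 102, 101, 101, 102, 111, 127, 126, 123, 122, 123, 124, 126, 122, 125, 126, 121, 126, 122, 123, 124, 123, 113, 125, 125, 119]
305 [133, 151, 119, 120, 119, 114, 95, 97, 96, 98, 102, 103, 102, 102, 102, 102, 100, 99, 99, 102, 98, 100, 100, 100, 99, 100, 101, 100, 97, 99, 98, 102, 102, 101, 101, 103, 99, 139, 166, 169, 167]
320 [166, 167, 167, 166, 166, 156, 105, 109, 107, 112, 123, 129, 164, 166, 169, 166, 162, 164, 164, 166, 164, 102, 100, 100, 102, 101, 101, 102, 100, 101, 100, 103, 101, 100, 100, 102, 100, 139, 163, 170, 166]
[119, 120, 119, 116, 100, 99, 100, 100, 100, 101, 101, 100, 101, 102, 100, 100, 102, 96, 102, 100, 99, 101, 99, 100, 99, 100, 102, 101, 103, 103, 102, 104, 102, 166, 164, 158, 159, 160, 160, 165]
```

>>> servo_tool(
  motion=[
    [18,0,-1,-30,0,0,0],
    [18,0,-1,-50,0,0,0],
    [18,0,-1,-55,0,0,0],
    [18,0,-1,-58,0,0,0],
    [18,0,-1,-59,0,0,0],
    [18,0,-1,-60,0,0,0],
    [18,0,-1,-61,0,0,0],
    [18,0,-1,-62,0,0,0],
    [18,0,-1,-62,0,0,0],
  ],
)

```text
time_s: 14.65
tool_pos: [0.6119, -0.0106, 0.1391]
orientation: [3.141, 0.31, 0.102]
contact_force: [-0.4, 0.2, 5.7]
width: 0.0207
gripper_force: 101.8
```

>>> servo_tool(
  motion=[
    [18,0,0,-1.5,0,0,0],
    [18,0,0,-3,0,0,0],
    [18,0,0,-4.5,0,0,0],
    [18,0,0,-6,0,0,0],
    [18,0,0,-7,0,0,0],
    [18,0,0,-7,0,0,0],
  ],
)

```text
time_s: 15.4
tool_pos: [0.6114, -0.0105, 0.1304]
orientation: [3.141, 0.313, 0.102]
contact_force: [-0.7, 0.8, -4.1]
width: 0.0209
gripper_force: 100.6
```

```bash
python3 - <<'E'
from h import *
s=read_state();print(s["tool_pos"],s["orientation"],s["contact_force"],s["moment"])
E
```

```text
[ 0.6114 -0.0105  0.1304] [3.1412 0.3126 0.1019] [-0.7018  0.7666 -4.1178] [ 0.0522 -0.3834 -0.0173]
```

It passed the catches and the force dropped. Keep going down to the flange stop and confirm it with a firm push.

>>> servo_tool(
  motion=[
    [18,0,0,-2,0,0,0],
    [18,0,0,-4,0,0,0],
    [18,0,0,-5,0,0,0],
    [18,0,0,-6,0,0,0],
    [18,0,0,-7,0,0,0],
    [18,0,0,-8,0,0,0],
    [18,0,0,-8,0,0,0],
  ],
)

```text
time_s: 16.27
tool_pos: [0.6116, -0.0105, 0.1255]
orientation: [3.141, 0.311, 0.102]
contact_force: [-5.4, -0.6, 20.2]
width: 0.0208
gripper_force: 103.3
```

Stopped firm at foot height ≈46 mm under ≈25 N, so the flange is on the panel. Lift and carry the pusher back.

>>> servo_tool(
  motion=[
    [18,0,0,15,0,0,0],
    [18,0,0,60,0,0,0],
    [18,0,10,95,0,0,0],
    [18,-160,270,95,0.05,-0.3,0.06],
    [18,-160,270,95,0.05,-0.3,0.06],
    [18,-160,270,95,0.05,-0.3,0.06],
    [18,-160,270,95,0.05,-0.3,0.06],
    [18,-160,270,95,0.05,-0.3,0.06],
    [18,-198,290,90,0.1,-0.605,0.12],
    [18,-198,290,90,0.1,-0.605,0.12],
    [18,-198,290,90,0.1,-0.605,0.12],
    [18,-198,290,90,0.1,-0.605,0.12],
  ],
)

```text
time_s: 17.77
tool_pos: [0.4143, 0.2795, 0.2131]
orientation: [3.141, -0.299, 0.224]
contact_force: [0.6, -0.3, -4.0]
width: 0.0212
gripper_force: 100.8
```

```bash
python3 - <<'E'
from tgt import *
tgt([413,280,193.2],.2997,.2273); print(read_state()["width"])
for n in("top","side"):
  c=optics.get_calibration(n);im=optics.grab_frame(n)[:,:,::-1].copy();cv2.imwrite(f"pics/{n}9.png",im)
  H,S,V=cv2.split(cv2.cvtColor(im,cv2.COLOR_BGR2HSV))
  u,v=proj(c,[.616,-.009,.046])[0].astype(int); r=(u-32,v-30,u+32,v+30)
  for b in blobs((S<60)&(V>90),r,100)[:3]: print(n,(u,v),b.mean(0),b.min(0),b.max(0),[(z,rect(c,b,z).tolist()) for z in(.046,.061)])
  P=[]
  for z in(.046,.061):
    a=.102;ex=np.array([np.cos(a),np.sin(a)]);ey=np.array([-ex[1],ex[0]])
    P.append(proj(c,[np.r_[np.array([.6165,-.009])+i*.056*ex+j*.028*ey,z] for i in(-1,1) for j in(-1,1)]).round(1).tolist())
  print(P)
E
```

```text
meas [414.3484 279.5404 213.1246] [ 3.1414 -0.2992  0.2243] j [ 0.503   0.2569  2.0476 -0.1551  0.5542  1.9699] F [ 0.6004 -0.2524 -3.9971]
shift [ -1.3484   0.4596 -19.9246] turn [ 0.0003 -0.0005  0.003 ]
0.021221783583360805
top (np.int64(312), np.int64(160)) [311.5833 161.5185] [301 142] [323 181] [(0.046, [613.3, -6.8, 113.0, 57.3, 5.7]), (0.061, [610.8, -6.3, 111.9, 56.8, 5.7])]
[[[323.9, 178.1], [305.0, 180.2], [319.7, 140.7], [300.8, 142.8]], [[324.2, 177.4], [305.1, 179.5], [319.9, 139.7], [300.9, 141.8]]]
side (np.int64(249), np.int64(195)) [242.0323 197.4516] [231 188] [251 208] [(0.046, [630.4, 14.1, 109.6, 53.5, -35.8]), (0.061, [616.9, 31.2, 107.4, 52.5, -35.8])]
[[[269.6, 196.1], [260.8, 205.5], [238.2, 186.7], [228.7, 195.6]], [[269.6, 192.0], [260.7, 201.4], [237.9, 182.7], [228.4, 191.5]]]
```

The images are consistent with the cover at the lower (home) height. Now reverse down the handle line into the rest.

>>> servo_tool(
  motion=[
    [18,-1.3,0.5,-20,0,0,0.003],
    [18,-1.3,0.5,-20,0,0,0.003],
    [18,20,5.5,-51,0,0,0.003],
    [18,37,9.2,-75,0,0,0.003],
    [18,43,10.6,-84,0,0,0.003],
    [18,43.5,10.8,-85,0,0,0.003],
    [18,43.5,10.8,-85,0,0,0.003],
  ],
)

```text
time_s: 18.75
tool_pos: [0.4587, 0.2908, 0.1288]
orientation: [-3.141, -0.304, 0.228]
contact_force: [6.2, 0.8, -3.9]
width: 0.021
gripper_force: 103.6
```

```bash
python3 - <<'E'
from tgt import *
tgt([469.5,293,111],.2997,.2276)
cal=optics.get_calibration("wrist");w=optics.grab_frame("wrist")[:,:,::-1].copy();cv2.imwrite("pics/w10.png",w)
w5=cv2.imread("pics/w5.png")
p0=np.array([.5183,.3045,.05]);n=np.array([-.559,-.129,.819]);q=p0+.02*n
ey=np.array([-.2248,.9744,0]);ex=np.cross(ey,n)
print("pred foot top corners",proj(cal,[q+.016*n+i*.022*ex+j*.032*ey for i,j in((1,1),(1,-1),(-1,1),(-1,-1))]))
g=cv2.cvtColor(w,cv2.COLOR_BGR2GRAY)
u,v=proj(cal,q+.016*n+.010*ex)[0].astype(int);print(u,v,g[v,u-75:u+76:3].tolist())
for du in(-35,35):print(g[v-50:v+50:3,u+du].tolist())
E
```

```text
meas [458.6629 290.7608 128.7806] [-3.1413 -0.304   0.2284] j [ 0.4782  0.4463  2.0474 -0.2108  0.3599  2.0072] F [ 6.2061  0.7567 -3.9192]
shift [ 10.8371   2.2392 -17.7806] turn [-0.0013  0.0042 -0.0009]
pred foot top corners [[232.9957 163.5587]
 [331.234  163.6238]
 [238.32   217.7986]
 [325.4623 217.8707]]
282 179 [166, 166, 164, 122, 117, 113, 130, 132, 132, 124, 139, 138, 138, 138, 140, 137, 138, 138, 138, 137, 123, 117, 116, 116, 117, 117, 118, 117, 116, 122, 138, 136, 136, 139, 139, 138, 137, 137, 137, 138, 114, 127, 133, 127, 114, 116, 123, 159, 159, 161, 159]
[122, 119, 120, 131, 130, 129, 127, 127, 130, 129, 128, 148, 145, 145, 142, 143, 140, 139, 138, 141, 137, 137, 138, 136, 137, 137, 139, 136, 141, 112, 131, 79, 79, 121]
[109, 119, 124, 130, 130, 125, 126, 130, 126, 125, 125, 150, 140, 141, 142, 138, 140, 139, 135, 138, 137, 140, 136, 136, 138, 138, 136, 135, 138, 101, 82, 59, 56, 94]
```

Foot between the cheeks (u≈237–325), lightly rubbing the back. Ease off the back slightly while going down.

>>> servo_tool(
  motion=[
    [18,2,0.5,-1,0,0,0],
    [18,5,1.2,-6,0,0,0],
    [18,8,1.9,-11,0,0,0],
    [18,10.5,2.4,-14.5,0,0,0],
    [18,11,2.5,-15.5,0,0,0],
    [18,11,2.5,-15.5,0,0,0],
  ],
)

```text
time_s: 19.55
tool_pos: [0.4693, 0.2934, 0.1125]
orientation: [-3.141, -0.304, 0.229]
contact_force: [7.3, 2.3, 1.4]
width: 0.0206
gripper_force: 104.4
```

```bash
python3 - <<'E'
from tgt import *
tgt([469.5,293,111],.2997,.2276);print(read_state()["moment"])
E
```

```text
meas [469.2878 293.4121 112.5128] [-3.1412 -0.3036  0.2289] j [ 0.4727  0.4855  2.0366 -0.2222  0.3319  2.0143] F [7.2768 2.3107 1.3922]
shift [ 0.2122 -0.4121 -1.5128] turn [-0.0012  0.0037 -0.0014]
[ 0.2215 -1.6919  0.192 ]
```

>>> servo_tool(
  motion=[
    [18,0.8,-0.2,-0.8,0,0,0],
    [18,1,-0.3,-1.6,0,0,0],
    [18,1,-0.3,-2,0,0,0],
    [18,1,-0.3,-2,0,0,0],
  ],
)

```text
time_s: 20.05
tool_pos: [0.4704, 0.2933, 0.1109]
orientation: [-3.141, -0.304, 0.229]
contact_force: [5.4, 2.4, 5.4]
width: 0.0211
gripper_force: 104.8
```

```bash
python3 - <<'E'
from tgt import *
tgt([469.5,293,111],.2997,.2276);print(read_state()["moment"])
E
```

```text
meas [470.4387 293.251  110.8931] [-3.141  -0.3044  0.2289] j [ 0.4713  0.4891  2.0364 -0.2236  0.3275  2.0145] F [5.4188 2.4    5.4417]
shift [-0.9387 -0.251   0.1069] turn [-0.0016  0.0045 -0.0015]
[ 0.2921 -1.6735  0.2303]
```

Seated. Release, then retreat along the tool axis.

>>> servo_tool(
  motion=[
    [23,0,0,0,0,0,0],
    [26,0,0,0,0,0,0],
    [85,0,0,0,0,0,0],
    [85,0,0,0,0,0,0],
    [85,0,0,0,0,0,0],
    [85,0,0,0,0,0,0],
    [85,-9,-2,29,0,0,0],
    [85,-22,-5,72,0,0,0],
    [85,-22,-5,72,0,0,0],
    [85,-22,-5,72,0,0,0],
  ],
  force=30,
)

```text
time_s: 21.3
tool_pos: [0.4469, 0.2875, 0.1819]
orientation: [3.141, -0.301, 0.229]
contact_force: [0.7, -0.5, 1.1]
width: 0.0849
gripper_force: 0.0
```

```bash
python3 - <<'E'
from tgt import *
cal=optics.get_calibration("wrist");w=optics.grab_frame("wrist")[:,:,::-1].copy();cv2.imwrite("pics/w11.png",w)
s=read_state();print(s["tool_pos"],s["orientation"],s["contact_force"],s["width"])
# handle end and foot vs first picture (top & side cams)
for n_,roi in(("top",(190,180,225,238)),("side",(185,225,250,290))):
  c=optics.get_calibration(n_);im=optics.grab_frame(n_)[:,:,::-1].copy();cv2.imwrite(f"pics/{n_}11.png",im)
  for f in(cv2.imread(f"pics/{n_}0.png"),im):
    H,S,V=cv2.split(cv2.cvtColor(f,cv2.COLOR_BGR2HSV));a=blobs((S<70),(185,180,225,210) if n_=="top" else (190,245,230,285),40)
    print(n_,[(b.mean(0).round(1),cv2.boundingRect(b)) for b in a[:2]],[cv2.boxPoints(cv2.minAreaRect(b)).round(0).tolist() for b in blobs((V<75)&(S>140),roi,30)])
p0=np.array([.5183,.3045,.05]);n=np.array([-.559,-.129,.819]);ey=np.array([-.2248,.9744,0]);ex=np.cross(ey,n)
print("pred foot top corners",proj(cal,[p0+.016*n+i*.022*ex+j*.032*ey for i,j in((1,1),(1,-1),(-1,1),(-1,-1))]).round(1).tolist(),"handle top c",proj(cal,p0+.13*n))
H,S,V=cv2.split(cv2.cvtColor(w,cv2.COLOR_BGR2HSV))
for b in blobs((S<45)&(V>100),(200,100,360,260),150): print("foot",cv2.boundingRect(b))
for b in blobs((V<90)&(S>120)&((H<13)|(H>170)),(200,60,360,330),150): print("handle",cv2.boundingRect(b))
E
```

```text
[0.4469 0.2874 0.1814] [ 3.1409 -0.2997  0.2287] [ 0.1128 -1.0341 -0.274 ] 0.0849997605416709
top [(array([204.3, 195.8]), (192, 187, 26, 19))] [[[191.0, 214.0], [204.0, 194.0], [222.0, 207.0], [209.0, 226.0]]]
top [(array([204.4, 195.7]), (192, 187, 26, 19))] [[[194.0, 207.0], [204.0, 194.0], [226.0, 210.0], [216.0, 223.0]]]
side [(array([209.8, 264.3]), (198, 251, 25, 27))] [[[193.0, 278.0], [228.0, 268.0], [233.0, 285.0], [197.0, 295.0]], [[206.0, 262.0], [228.0, 240.0], [234.0, 246.0], [212.0, 268.0]]]
side [(array([209.8, 264.3]), (198, 251, 25, 27))] [[[206.0, 262.0], [231.0, 238.0], [237.0, 244.0], [212.0, 268.0]], [[193.0, 278.0], [229.0, 269.0], [233.0, 285.0], [197.0, 294.0]]]
pred foot top corners [[244.7, 148.4], [317.3, 148.4], [247.7, 190.9], [314.0, 190.9]] handle top c [[281.1789 258.1347]]
foot (245, 141, 71, 48)
handle (256, 161, 57, 106)
```

The foot's pixels match the first picture exactly, so the pusher is back. Now check the cover from near.

>>> servo_tool(
  motion=[
    [85,0,0,50,0,0,0],
    [85,149,-297,50,-0.049,0.296,-0.126],
    [85,149,-297,50,-0.049,0.296,-0.126],
    [85,149,-297,50,-0.049,0.296,-0.126],
    [85,149,-297,50,-0.049,0.296,-0.126],
    [85,149,-297,50,-0.049,0.296,-0.126],
    [85,149,-297,10,-0.049,0.296,-0.126],
    [85,149,-297,-15,-0.049,0.296,-0.126],
    [85,149,-297,-15,-0.049,0.296,-0.126],
    [85,149,-297,-15,-0.049,0.296,-0.126],
  ],
)

```text
time_s: 22.7
tool_pos: [0.5963, -0.0093, 0.1677]
orientation: [3.141, -0.001, 0.102]
contact_force: [0.5, -0.1, 0.1]
width: 0.0851
gripper_force: 0.0
```

```bash
python3 - <<'E'
from h import *
s=read_state();cal=optics.get_calibration("wrist");im=optics.grab_frame("wrist")[:,:,::-1].copy();cv2.imwrite("pics/w12.png",im)
print(s["tool_pos"],s["orientation"])
S,V=cv2.split(cv2.cvtColor(im,cv2.COLOR_BGR2HSV))[1:]
b=blobs((S<60)&(V>80),(100,0,460,400),2000)[0]
for z in (.061,.0535,.046): print(z,rect(cal,b,z),b.mean(0))
q=cv2.approxPolyDP(cv2.convexHull(b),8,True)[:,0];P=plane(cal,q,.046)*1e3
print(P,[round(float(np.linalg.norm(P[i]-P[i-1])),1) for i in range(len(P))])
E
```

```text
[ 0.5963 -0.0093  0.1677] [ 3.1414 -0.0013  0.102 ]
0.061 [619.9  -8.  104.5  52.7   5.6] [283.1322 173.8237]
0.0535 [618.4  -8.3 107.6  54.3   5.6] [283.1322 173.8237]
0.046 [616.9  -8.5 110.7  55.9   5.6] [283.1322 173.8237]
[[674.5811 -29.5125]
 [566.7211 -41.2658]
 [559.233   12.2487]
 [668.3433  24.014 ]] [53.9, 108.5, 54.0, 109.7]
```

The cover's outline now fits a flange height of 46 mm, with equal widths at both ends, so it is home and level. Handing in.

```bash
python3 -c "
from cell import ctrl
print(ctrl.finish_job())"
```

```text
the job is handed in; nothing more can be done
None
```

The vent cover is pressed fully home and level with its flange on the panel, and the pusher is back in its sloping rest where it started; the job was handed in at about 23 s.

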